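# Clip a brass adaptor into cross-lock tweezers and hang them up

### The arm

A 6-joint arm with a two-finger parallel gripper is mounted at the origin on a cart in front of the work surface, level with it; the furniture and walls round the work are solid. World frame = base frame: x ahead of the robot, y to its left, z up, the work surface at z = 0. Lengths are in m, angles in degrees, forces in N, time in s.
With the tool pointing down it reaches from about 0.35 to 0.875 m from the base axis. Payload 4.2 kg.
Tool frame: the origin (TCP) lies between the finger pads, 19 mm behind the fingertips; this is the grasp point; z points along the fingers, y is the line along which they close (so a half turn about z gives the same grasp; the last joint's range is limited). The gripper opens to 87 mm and grips with 3 to 60 N. Pads are 19 mm wide; open, the fingers measure 117 mm over their backs; the gripper's body (75 mm by 190 mm) begins 51 mm behind the grasp point.
Start: joints at [91.593, 22.042, 0.453, 0, -68.411, -14.817], TCP at [0.143, 0.608, 0.241] pointing down, gripper open.
Joint ranges: [-179.83, 179.83], [-69.29, 118.12], [-61.27, 80.66], [-181.25, 117.63], [-171.15, -9.14], [-177.46, 177.46]. Speed limits (degrees/s): [159.86, 159.86, 180, 180, 180, 180].

### API

Orientations are given as a 3x3 rotation matrix whose columns are the frame's x, y, z axes.
In Python, from station import sense, capture, finish_job gives the robot as it stands.
- The arm moves only by the tool arm_command, never from a script. Its argument "deltas" is a list of rows, each a list of 7 numbers: the turn, a rotation vector about the tool's x, y, z in rad, then the shift along the tool's x, y, z in cm, then the closure, from -1 (fully open) to 1 (shut), so that 0 is half open. In form: [[rx, ry, rz, dx, dy, dz, hand], ...]. A call has 1 to 8 rows; each row is the pose to reach, as a shift and turn from the pose commanded when the call began, along the tool's axes at that moment; what a row does not reach only later rows make up. A row lasts 1/12 s, in which the tool goes at most 41.7 mm and 7.16 degrees, less where a joint would pass 70% of its speed; a pose out of reach is approached as far as the arm can. A call with a gripper value outside its range is refused whole. The fingers move at their own pace and stop on an object; the grip force is fixed at half the most. Time passes only in rows, so rows that repeat a pose let the fingers close. It gives the time, the measured TCP pose, the force, the opening and the grip force at its end, in the units of the state.
- sense(): the state, without advancing time (a new reading comes with each control period).
- capture(name): name is "scene" or "top" or "wrist"; returns a dict with "pixels" (480x640x3 uint8, blue, green, red), "fovy" (degrees; the focal length in pixels is half the picture's height over the tangent of half this angle, whatever the lens; pixels are square), "cx", "cy" (the principal point, pixels), "k1" (the pictures are not rectified: a ray, as slopes to the right and down, at radius r is drawn at 1 + k1 r^2 times it, then the intrinsics apply), "rvec" (rotation vector, rad) and "tvec" (3), from world to camera coordinates, as OpenCV has them. Camera axes: x right, y down, z forward; pixel columns grow to the right and rows downward; lengths in m; the calibration is good to about 2 mm. A picture is of the moment at which its call begins. There is no depth.
- finish_job(): hands the job in; it is judged then, once.
The state is a dict: "time_s": time; "joints": joint angles; "joint_velocities": joint speeds; "effort": joint torques, N m; "tcp_pos": TCP position; "ee_rot": TCP orientation; "wrist_force": force on the tool from outside, world axes, zero at the start; "moment": the same for the moment, N m; "gripper_width": opening from 0.0 (shut) to 1.0 (fully open); "gripper_force": force on a finger pad.
Only numpy, scipy, OpenCV 4.12 (cv2) and the standard library are available. Lean on these libraries where they do the work, as an engineer would, in place of code of your own. Each camera call takes 0.05 s, during which the arm holds its last target. There are 200 camera calls.

### The job

Take the self-closing tweezers off their stand, squeeze them so that the jaws open, and lower them upright over the brass adaptor in the sprung nest; push it down with the tweezers' depth stop, through its free play, until you clearly feel the nest's stiff spring push back with about 10 N, but gently, without ramming it. Let the jaws close on the adaptor there, then draw it out upwards and hang the tweezers back on their stand with the adaptor still in the jaws. Do not touch the adaptor with the gripper, and leave the stopwatch, the marker and the slotted weight alone.

Things in the scene. Friction and masses are not known exactly. Their poses are not given: they have to be found in the camera images.
- tweezers: Steel cross-lock (self-closing) tweezers, hanging tips down, 120 mm tall, about 240 g. Origin midway between the jaw tips at their lower edge; z up along the tweezers, y the line along which the jaws and blades move, x across it. The top of the tweezers is at z 119.5 mm: the palm must stay above that
- tweezers_pads (a point): Point midway between the two ribbed finger pads, z 80 mm. One flat, dark, non-slip rubber pad on each blade, 18 mm wide in x, 26 mm high (z 66 to 92 mm); their outer faces are 37 mm apart in y at rest, 24 mm with the jaws fully open. Grip here from above, fingers closing along y
- blade_a (a joint): Inward travel of each blade in m (both alike): 0 at rest, 0.0025 on the 16 mm adaptor, 0.0065 fully open at an end stop. Squeezing the pads OPENS the jaws: under 10 N per finger nothing moves, 20 N opens them fully, 22 to 25 N is a safe squeeze. A light grip of about 8 N carries the tweezers without opening them, also with a part clamped
- tweezers_jaws (a point): Between the jaw tips (tweezers' origin). Jaws: flat plates 17 mm wide in x, 22 mm high, 6 mm thick, gap 11 mm at rest, 24 mm fully open. Between them on the axis is a round depth stop, 10 mm across, on a rod; its flat underside is 10 mm above the jaw tips and bears on the adaptor's top when the tweezers are lowered far enough.
- tweezers_bar (a point): Centre of the tweezers' hanging bar, a 6 mm round bar along the tweezers' x, 70 mm long over all, at z 112 mm above the jaw tips
- stand: Fixed tweezers stand on the worktop: foot plate 84 x 66 x 8 mm and two upright posts 8 mm thick at x = +-23 mm, each with an upward V notch; about 148 mm tall. Origin under the centre of the foot; the tweezers' bar lies along the stand's x in both notches, with nothing between the posts (38 mm free) but the tweezers
- stand_seat (a point): Midpoint between the two V notches of the stand, where the centre of the tweezers' bar lies when hung, 142 mm above the worktop. The notches are about 13 mm wide at the mouth and guide the bar in. A tall heat press stands on the worktop to the left: swing in from the start with the TCP about 0.4 m up to clear it
- adaptor: Brass threaded adaptor, an upright round part 16 mm in diameter and 32 mm tall, 28 to 56 g, origin at the centre of its underside, z up. It stands in the nest with its upper 24 mm above the nest
- adaptor_top (a point): Centre of the adaptor's top face
- nest: Fixed aluminium block 56 x 56 x 45 mm on the worktop, origin under its centre. In its top is a 17.5 mm bore, where the adaptor stands 8 mm deep on a light carrier. Pushed down, the adaptor first sinks with only 1 to 2.5 N through an unknown free take-up of 0.5 to 10.5 mm (different each time, not reported), then meets the nest's stiff spring, which must be felt
- spring_button (a joint): How far the adaptor has compressed the nest's stiff spring, in m, 0 as long as it is not met. It starts to give at 3 N and gets 10 N stiffer with each mm. A push on the adaptor of 9 to 13 N in all is right (0.4 to 0.8 mm); more than 1.1 mm, about 15 N in all, is ramming
- stopwatch: Bystander: yellow round stopwatch, 59 x 54 x 17 mm, lying on the worktop, origin at the centre of its underside
- slotted_weight: Bystander: small slotted weight with a knob, 34 mm in diameter, 33 mm tall, origin at the centre of its underside
- marker: Bystander: black and white marker pen, 135 mm long, 17 mm thick, lying along its y, origin at the centre of its underside
There are look-alikes about, which are no part of the job. Of the things shaped like the tweezers, the steel one is meant.

How it is judged (in metres and radians):
On the way, in this order (a step that is already met when the one before it is completed fails the run):
1. the jaws, squeezed open, stand round the adaptor and the depth stop presses it down on the nest's stiff spring by at least 0.3 mm (value of joint blade_a above 0.0045 m and value of joint spring_button above 0.0003 m and z of adaptor_top in the frame of tweezers above 0.006 m and horizontal distance between adaptor_top and tweezers below 0.008 m and angle between tweezers's own z axis and vertical below 0.15 rad), for 0.1 s.
2. the jaws have closed on the adaptor, still in the nest, with its top at least 6 mm inside the jaws (value of joint blade_a below 0.0033 m and height (world z) of adaptor below 0.045 m and z of adaptor_top in the frame of tweezers above 0.006 m and horizontal distance between adaptor_top and tweezers below 0.008 m), for 0.1 s.
3. the adaptor is carried clear of the nest in the jaws (height (world z) of adaptor above 0.05 m and contact force between adaptor and tweezers above 1 N and contact force between adaptor and nest below 0.1 N), for 0.1 s.
At the end, for the whole second after the job is handed in: The tweezers hang at rest by their bar in both notches of the stand (bar within 6 mm of the seat, along the stand's x within 0.15 rad, upright within 0.2 rad) and hold the adaptor in their closed jaws, at least 5 mm deep, within 10 mm of their axis and in line with them within 0.15 rad (distance between tweezers_bar and stand_seat below 0.006 m and angle between the x axis of tweezers and the x axis of stand, either way round below 0.15 rad and angle between tweezers's own z axis and vertical below 0.2 rad and value of joint blade_a below 0.0033 m and z of adaptor_top in the frame of tweezers above 0.005 m and horizontal distance between adaptor_top and tweezers below 0.01 m and angle between the z axis of adaptor and the z axis of tweezers, either way round below 0.15 rad and contact force between adaptor and tweezers above 1 N and linear speed of each of tweezers, adaptor below 0.02 m/s); the robot touches nothing.
It fails at once if the adaptor is rammed into the nest: the stiff spring is compressed by more than 1.1 mm (about 15 N) (value of joint spring_button above 0.0011 m).
It fails at once if the tweezers are pressed on the nest with more than 17 N (contact force between tweezers and nest above 17 N).
It fails at once if the gripper touches the adaptor (contact force between the fingers and adaptor above 0.5 N).
It fails at once if a bystander is moved more than 15 mm (distance of any of stopwatch, slotted_weight, marker from where it was at the start of the episode above 0.015 m).
It also fails if it takes over 61 s, if anything falls off the work surface, if the arm or the gripper's body presses on something with over 40 N, if the wrist force passes 120 N, or if a joint passes its speed limit or range.

## Working session

There is one attempt and no reset: what is moved stays moved. The work goes in short steps, Python scripts to look and compute and a tool call to move; the robot and the scene stay as the last step left them, time stands still between calls to the robot, and variables do not carry over. Pictures are saved under pics/ and viewed, at most 10 in all, crops included, and the job is handed in when it is done.

Besides the shell and the picture viewer there is one more tool, called in YAML: its name, and indented under it one key for each argument. arm_command: Moves the arm, as the interface text tells. Its arguments: {"type":"object","properties":{"deltas":{"type":"array"}},"required":["deltas"]}

```bash
ls; mkdir -p pics; python3 - <<'E'
from station import sense,capture
import cv2
s=sense();print({k:s[k] for k in s if k not in('joint_velocities','effort')})
for n in("scene","top"):
    c=capture(n);cv2.imwrite(f"pics/{n}0.png",c["pixels"]);print(n,{k:c[k] for k in c if k!='pixels'})
E
```

```text
pics
{'time_s': 0.0, 'joints': array([ 9.15935255e+01,  2.20905058e+01,  3.78187966e-01, -2.90069323e-02,
       -6.84107616e+01, -1.48158861e+01]), 'tcp_pos': array([0.14281553, 0.60787546, 0.24015133]), 'ee_rot': array([[ 9.73446990e-01, -2.28912188e-01, -4.10831880e-04],
       [-2.28912537e-01, -9.73444597e-01, -2.16035578e-03],
       [ 9.46096927e-05,  2.19703639e-03, -9.99997582e-01]]), 'wrist_force': array([-0.75033263,  0.33094891,  0.11578907]), 'moment': array([ 0.02752761, -0.00229793, -0.02294852]), 'gripper_force': 0.0, 'gripper_width': 0.9987135980114226}
scene {'fovy': 48.259374257169966, 'cx': 316.9465724541444, 'cy': 245.1410310123273, 'k1': 0.0007101856444856282, 'rvec': array([ 0.67539899, -2.71602391,  1.01627011]), 'tvec': array([0.40855823, 0.31623139, 0.7672808 ])}
top {'fovy': 43.99454212676661, 'cx': 316.0205377406579, 'cy': 248.89298877660434, 'k1': 0.06867648540250132, 'rvec': array([ 2.12244241, -2.11446199,  0.20138769]), 'tvec': array([-0.0625552 ,  0.49781494,  1.09678949])}
```

View pics/scene0.png

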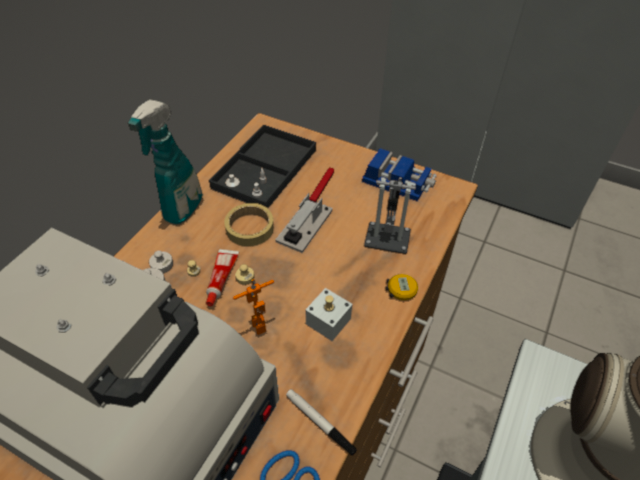

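View pics/top0.png

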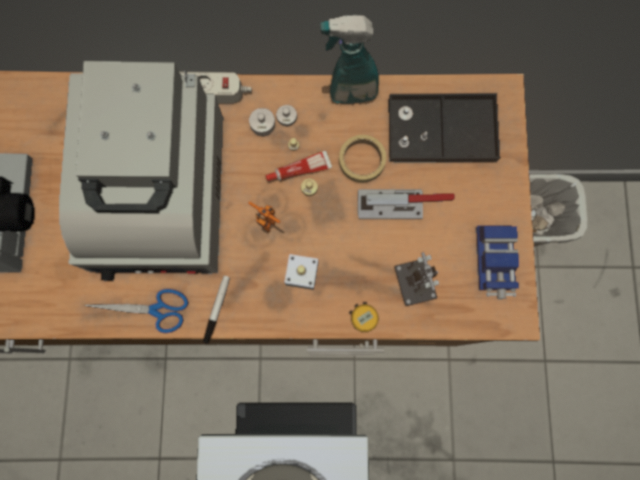

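Candidates: steel tweezers on the stand at scene (393,195) / top (428,270); the orange look-alike at scene (257,305) / top (266,217). The steel one is meant. The adaptor is the brass part in the nest at top (301,270); the other brass parts, at (310,187) and (293,144), are loose.

```bash
cat > h.py <<'E'
import numpy as np,cv2
from station import sense,capture
def ray(c,u,v):
    f=240/np.tan(np.radians(c["fovy"])/2)
    d=np.array([(u-c["cx"])/f,(v-c["cy"])/f]);x=d.copy()
    for _ in range(20): x=d/(1+c["k1"]*(x@x))
    R=cv2.Rodrigues(np.array(c["rvec"]))[0]
    return -R.T@c["tvec"], R.T@np.r_[x,1]
def onz(c,u,v,z):
    o,d=ray(c,u,v);return o+d*(z-o[2])/d[2]
def tri(*rs):
    A=0;b=0
    for o,d in rs:
        d=d/np.linalg.norm(d);P=np.eye(3)-np.outer(d,d);A=A+P;b=b+P@o
    return np.linalg.solve(A,b)
def proj(c,p):
    f=240/np.tan(np.radians(c["fovy"])/2)
    q=cv2.Rodrigues(np.array(c["rvec"]))[0]@np.array(p)+c["tvec"];x=q[:2]/q[2]
    return x*(1+c["k1"]*(x@x))*f+[c["cx"],c["cy"]]
E
python3 - <<'E'
from h import *
t=capture("top");s=capture("scene")
T=t["pixels"];S=s["pixels"]
# nest white
g=T.min(2);m=np.zeros(g.shape,np.uint8);m[250:292,280:325]=(g[250:292,280:325]>150)*255
cs,_=cv2.findContours(m,0,2);k=max(cs,key=cv2.contourArea);r=cv2.minAreaRect(k);print("nest",r,onz(t,*r[0],.045),[onz(t,*p,.045)[:2].round(4) for p in cv2.boxPoints(r)])
for nm,u,v,z in[("bar mid",428,270,.142),("watch",365,318,.01),("marker",216,308,.01),("weight",262,121,.03),("orange",266,217,.1)]:print(nm,onz(t,u,v,z))
a=cv2.resize(T[245:315,385:455],(400,400),interpolation=cv2.INTER_CUBIC)
b=cv2.resize(S[165:260,350:445],(400,400),interpolation=cv2.INTER_CUBIC)
cv2.imwrite("pics/crop.png",np.hstack([a,b]))
E
```

```text
nest ((300.79730224609375, 270.2162170410156), (29.26302146911621, 28.769821166992188), 9.462322235107422) [ 0.4568623  -0.03162577  0.045     ] [array([4.34e-01, 3.00e-04]), array([ 0.4892, -0.008 ]), array([ 0.4799, -0.0638]), array([ 0.4249, -0.0549])]
bar mid [ 0.44276664 -0.25699313  0.142     ]
watch [ 0.36886849 -0.15635236  0.01      ]
marker [0.38735329 0.13407817 0.01      ]
weight [0.76663548 0.05050462 0.03      ]
orange [0.54792084 0.03224082 0.1       ]
```

View pics/crop.png

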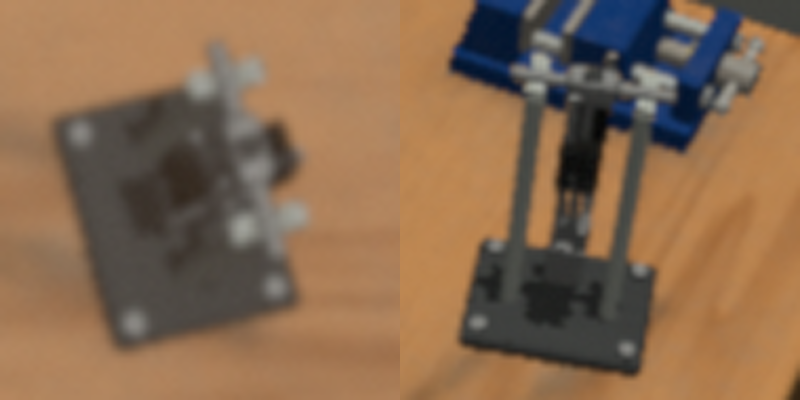

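The crop shows the steel tweezers hanging tips down in the dark two-post stand, dark rubber pads on the blades. The bar runs top (422.6,252.9)–(433.1,287.9) and scene (377.3,181.6)–(414.6,188.0).

```bash
python3 - <<'E'
from h import *
t=capture("top");s=capture("scene")
A=tri(ray(t,422.6,252.9),ray(s,377.3,181.6));B=tri(ray(t,433.1,287.9),ray(s,414.6,188.0))
print(A,B,(A+B)/2,np.linalg.norm(A-B))
a,b=onz(t,422.6,252.9,.142),onz(t,433.1,287.9,.142);print(a,b,(a+b)/2,np.degrees(np.arctan2(*(a-b)[1::-1])))
f=[(60,120),(120,345),(295,300)];F=[onz(t,385+x/5.714,245+y/5.714,.008) for x,y in f];print(F,(F[0]+F[2])/2,[np.degrees(np.arctan2(*(F[i]-F[j])[1::-1])) for i,j in((0,1),(2,1))])
# adaptor top (brass) in both views
for c,box in((t,(285,255,318,288)),(s,(305,285,355,320))):
    x0,y0,x1,y1=box;h=cv2.cvtColor(c["pixels"],40);m=cv2.inRange(h,(15,70,90),(35,255,255))[y0:y1,x0:x1]
    ys,xs=np.nonzero(m);print(len(xs),xs.mean()+x0,ys.mean()+y0,ys.min()+y0,ys.max()+y0)
    if c is t:print(onz(c,xs.mean()+x0,ys.mean()+y0,.068))
    else: print(onz(c,xs.mean()+x0,ys.mean()+y0,.058))
R=sense()["ee_rot"];print(np.degrees(np.arctan2(R[1,1],R[0,1])))
E
```

```text
[ 0.47292464 -0.24797211  0.14487217] [ 0.41025741 -0.26449178  0.14393593] [ 0.44159102 -0.25623194  0.14440405] 0.06481478966868091
[ 0.47315989 -0.24853482  0.142     ] [ 0.41133744 -0.26475956  0.142     ] [ 0.44224867 -0.25664719  0.142     ] 14.705135292146508
[array([ 0.4718927 , -0.21813923,  0.008     ]), array([ 0.39401503, -0.23683201,  0.008     ]), array([ 0.40977784, -0.29693406,  0.008     ])] [ 0.44083527 -0.25753665  0.008     ] [np.float64(13.497215964235243), np.float64(-75.30416700364478)]
48 299.75 271.5 266 287
[ 0.45077261 -0.03036334  0.068     ]
564 324.61879432624113 294.70567375886526 285 319
[ 0.47053675 -0.04293895  0.058     ]
-103.22438160617112
```

arm_command:
  deltas:
    - [0,0,0,0,0,-4,-1]
    - [0,0,0,0,0,-8,-1]
    - [0,0,0,0,0,-12,-1]
    - [0,0,0,0,0,-16,-1]
    - [0,0,0.1,3,2,-16,-1]
    - [0,0,0.2,6,4.5,-16,-1]
    - [0,0,0.3,9,7,-16,-1]
    - [0,0,0.4,12,9.5,-16,-1]

```text
time_s: 0.97
tcp_pos: [0.2386, 0.4871, 0.4012]
ee_rot: [[0.805, -0.593, -0.0], [-0.593, -0.805, 0.0], [-0.0, -0.0, -1.0]]
wrist_force: [0.9, 0.7, -0.4]
gripper_width: 1.003
gripper_force: 0.0
```

arm_command:
  deltas:
    - [0,0,0.11,3.6,1,0,-1]
    - [0,0,0.22,7.2,2,0,-1]
    - [0,0,0.33,10.8,3,0,-1]
    - [0,0,0.44,14.4,4,0,-1]
    - [0,0,0.55,18,5,0,-1]
    - [0,0,0.66,21.6,6,0,-1]
    - [0,0,0.77,25.2,7,0,-1]
    - [0,0,0.88,28.8,8,0,-1]

```text
time_s: 1.63
tcp_pos: [0.4241, 0.2523, 0.4016]
ee_rot: [[0.055, -0.998, 0.001], [-0.998, -0.055, 0.001], [-0.001, -0.001, -1.0]]
wrist_force: [0.9, 0.8, -0.1]
gripper_width: 1.0
gripper_force: 0.0
```

arm_command:
  deltas:
    - [0,0,0.11,4,0,0,-1]
    - [0,0,0.22,8,0,0,-1]
    - [0,0,0.33,12,0,0,-1]
    - [0,0,0.44,16,0,0,-1]
    - [0,0,0.55,20,0,0,-1]
    - [0,0,0.66,24,0,0,-1]
    - [0,0,0.77,28,0,0,-1]
    - [0,0,0.88,32,0,0,-1]

```text
time_s: 2.3
tcp_pos: [0.442, -0.0673, 0.4017]
ee_rot: [[-0.735, -0.679, 0.001], [-0.679, 0.735, 0.0], [-0.001, -0.001, -1.0]]
wrist_force: [0.8, 1.3, -0.6]
gripper_width: 0.997
gripper_force: 0.0
```

arm_command:
  deltas:
    - [0,0,0.1,2.5,-2.8,0,-1]
    - [0,0,0.2,5,-5.6,0,-1]
    - [0,0,0.3,7.5,-8.4,0,-1]
    - [0,0,0.4,10,-11.2,0,-1]
    - [0,0,0.492,12.9,-14,0,-1]
    - [0,0,0.492,12.9,-14,4,-1]
    - [0,0,0.492,12.9,-14,8,-1]
    - [0,0,0.492,12.9,-14,8,-1]

```text
time_s: 2.97
tcp_pos: [0.4379, -0.2542, 0.3114]
ee_rot: [[-0.967, -0.252, -0.019], [-0.253, 0.968, 0.009], [0.016, 0.013, -1.0]]
wrist_force: [-1.4, 1.2, -2.1]
gripper_width: 1.0
gripper_force: 0.0
```

```bash
python3 - <<'E'
from h import *
c=capture("wrist");cv2.imwrite("pics/w1.png",c["pixels"]);print({k:c[k] for k in c if k!='pixels'})
print(proj(c,(.442,-.2567,.142)),sense()["tcp_pos"])
E
```

```text
{'fovy': 59.7030734382058, 'cx': 319.34522041037263, 'cy': 238.11927141088088, 'k1': -0.06670230161478907, 'rvec': array([-1.81904637, -2.3526849 , -0.32049747]), 'tvec': array([ 0.35167716, -0.39634705,  0.37023061])}
[310.419685   227.41298944] [ 0.44083758 -0.25532647  0.3169601 ]
```

View pics/w1.png

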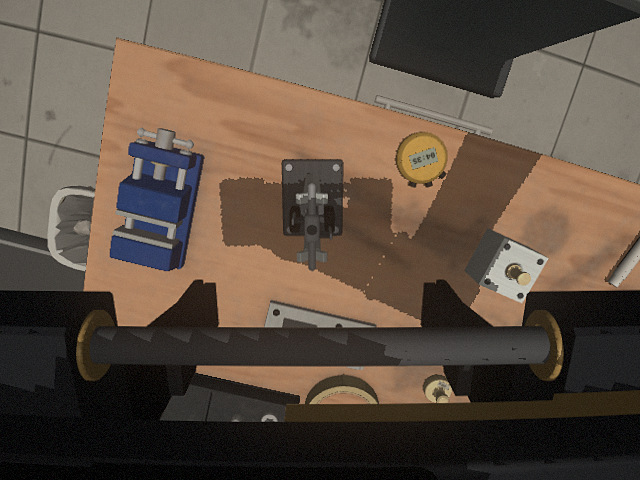

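```bash
python3 - <<'E'
from h import *
c=capture("wrist");P=c["pixels"]
cv2.imwrite("pics/w1c.png",cv2.resize(P[150:280,255:365],(508,600),interpolation=cv2.INTER_CUBIC))
E
```

```text
(no output)
```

View pics/w1c.png

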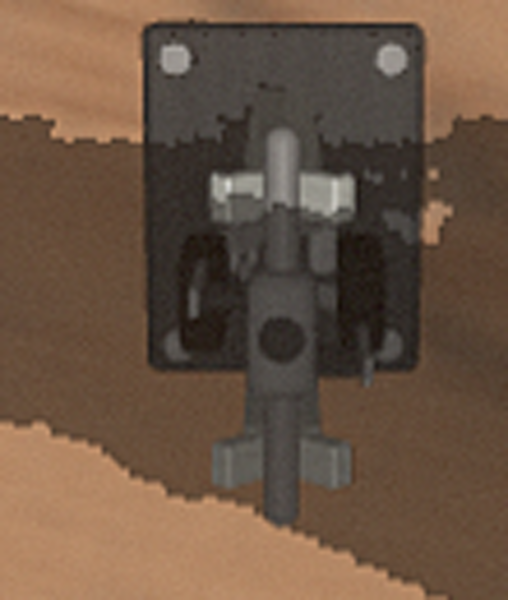

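Crop: the bar runs from (316.3,178.2) to (315.9,263.1) in the wrist picture, with the tweezers' top centre at (316.1,223.2).

```bash
python3 - <<'E'
from h import *
c=capture("wrist")
a,b=onz(c,316.3,178.2,.145),onz(c,315.9,263.1,.145)
print(a,b,(a+b)/2,onz(c,316.1,223.2,.1495),np.linalg.norm(a-b),np.degrees(np.arctan2(*(b-a)[1::-1])))
s=sense();R=s["ee_rot"];print(s["tcp_pos"],s["wrist_force"],np.degrees(np.arctan2(*-R[:2,0][::-1])));m=onz(c,316.1,223.2,.1495)
print((R.T@(np.r_[m[:2],.110]-s["tcp_pos"]))*100)
# nest
for u,v in[(520,275)]:print(onz(c,u,v,.069))
g=cv2.cvtColor(c["pixels"],40);mm=cv2.inRange(g,(15,90,60),(35,255,255))[245:300,490:550];ys,xs=np.nonzero(mm);print(len(xs),xs.min()+490,xs.max()+490,ys.min()+245,ys.max()+245)
E
```

```text
[ 0.41338394 -0.26537525  0.145     ] [ 0.4798323  -0.24817529  0.145     ] [ 0.44660812 -0.25677527  0.145     ] [ 0.44661406 -0.25672409  0.1495    ] 0.06863834482723738 14.512325485890125
[ 0.44505334 -0.25632397  0.32376287] [0.93678068 0.31316422 1.31907862] 14.893597889151744
[-9.41197097e-02 -9.40087207e-03  2.13766847e+01]
[ 0.4645893  -0.03660342  0.069     ]
94 505 548 255 291
```

arm_command:
  deltas:
    - [0,0,0,0,0,3.5,-1]
    - [0,0,0,0,0,7,-1]
    - [0,0,0,0,0,10.5,-1]
    - [0,0,0,0,0,14,-1]
    - [0,0,0,0,0,16,-1]
    - [0,0,0,0,0,18,-1]
    - [0,0,0,0,0,19.5,-0.5]
    - [0,0,0,0,0,20.9,-0.5]

```text
time_s: 3.78
tcp_pos: [0.4479, -0.2562, 0.1148]
ee_rot: [[-0.966, -0.258, 0.007], [-0.258, 0.966, -0.003], [-0.006, -0.004, -1.0]]
wrist_force: [-0.2, -0.4, 0.5]
gripper_width: 0.925
gripper_force: 0.0
```

arm_command:
  deltas:
    - [0,0,0,0,0,0,-0.3]
    - [0,0,0,0,0,0,-0.1]
    - [0,0,0,0,0,0,0.05]
    - [0,0,0,0,0,0,0.05]

```text
time_s: 4.12
tcp_pos: [0.4457, -0.2561, 0.1145]
ee_rot: [[-0.966, -0.257, 0.005], [-0.257, 0.966, -0.001], [-0.004, -0.003, -1.0]]
wrist_force: [0.4, 1.0, -0.2]
gripper_width: 0.629
gripper_force: 0.0
```

arm_command:
  deltas:
    - [0,0,0,0,0,0.3,0.05]
    - [0,0,0,0,0,0.3,0.1]
    - [0,0,0,0,0,0.3,0.1]
    - [0,0,0,0,0,0.3,0.13]
    - [0,0,0,0,0,0.3,0.13]
    - [0,0,0,0,0,0.3,0.13]

```text
time_s: 4.62
tcp_pos: [0.4438, -0.2558, 0.1093]
ee_rot: [[-0.967, -0.256, 0.0], [-0.256, 0.967, -0.0], [-0.0, -0.0, -1.0]]
wrist_force: [0.4, -0.5, -0.8]
gripper_width: 0.434
gripper_force: 0.1
```

arm_command:
  deltas:
    - [0,0,0,0,0,0,0.15]
    - [0,0,0,0,0,0,0.15]
    - [0,0,0,0,0,0,0.16]
    - [0,0,0,0,0,0,0.16]

```text
time_s: 4.95
tcp_pos: [0.4438, -0.2559, 0.1092]
ee_rot: [[-0.967, -0.256, 0.0], [-0.256, 0.967, -0.0], [0.0, -0.0, -1.0]]
wrist_force: [-0.0, -1.0, -1.1]
gripper_width: 0.423
gripper_force: 10.1
```

arm_command:
  deltas:
    - [0,0,0,0,0,-0.5,0.16]
    - [0,0,0,0,0,-1,0.16]
    - [0,0,0,0,0,-2,0.16]
    - [0,0,0,0,0,-4,0.16]
    - [0,0,0,0,0,-6.5,0.16]
    - [0,0,0,0,0,-9,0.16]
    - [0,0,0,0,0,-11.5,0.16]
    - [0,0,0,0,0,-13,0.16]

```text
time_s: 5.62
tcp_pos: [0.4445, -0.2561, 0.2431]
ee_rot: [[-0.967, -0.256, 0.005], [-0.256, 0.967, -0.002], [-0.004, -0.003, -1.0]]
wrist_force: [0.9, -0.7, -2.5]
gripper_width: 0.419
gripper_force: 10.2
```

```bash
python3 - <<'E'
from h import *
c=capture("wrist");cv2.imwrite("pics/w2.png",c["pixels"]);s=sense();print(s["tcp_pos"],s["wrist_force"],s["gripper_force"],s["gripper_width"])
print(ray(c,320,240),proj(c,(.457,-.0316,.069)))
E
```

```text
[ 0.44577623 -0.25667117  0.2455461 ] [ 1.42547747 -0.77727392  1.14518762] 10.166541785001755 0.4241008577435033
(array([ 0.37137899, -0.27336965,  0.38629157]), array([ 0.27378481,  0.06996658, -0.95925452])) [571.23394827 298.63619608]
```

View pics/w2.png

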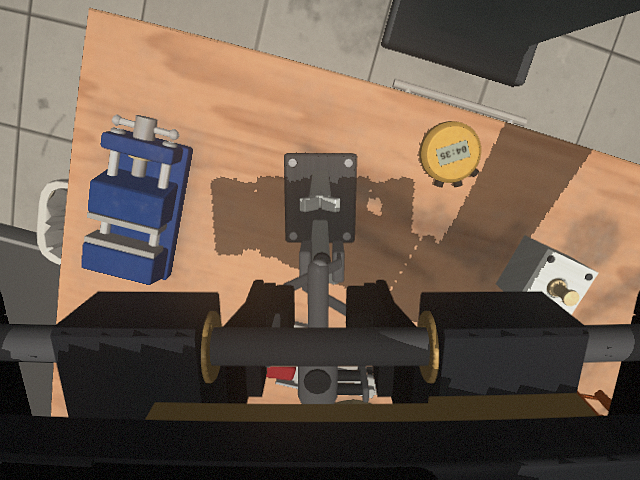

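The tweezers are clear of the stand and hang straight; the adaptor top shows at (571,297), where it was predicted to be.

```bash
python3 - <<'E'
from h import *
w=capture("wrist");s=capture("scene");t=capture("top")
print(onz(w,571,297,.069))
for nm,c,(x0,y0,x1,y1) in(("w",w,(535,270,595,312)),("s",s,(312,285,345,318)),("t",t,(290,260,312,282))):
    h=cv2.cvtColor(c["pixels"],40)[y0:y1,x0:x1];m=cv2.inRange(h,(12,75,60),(35,255,255))
    n,l,st,ce=cv2.connectedComponentsWithStats(m)
    for i in range(1,n):
        if st[i,4]>15: print(nm,st[i]+[x0,y0,0,0,0],ce[i]+[x0,y0],proj(c,(.457,-.0316,.069)),proj(c,(.457,-.0316,.045)))
q=sense();R=q["ee_rot"];print(q["tcp_pos"],R.T@(np.array([.457,-.0316,.20])-q["tcp_pos"])*100,q["wrist_force"])
E
```

```text
[ 0.4581067  -0.03189403  0.069     ]
w [548 276  32  27 428] [562.71728972 288.87383178] [571.84413124 295.91993293] [557.13868312 285.01254767]
w [573 278  22  34 384] [587.01822917 300.0390625 ] [571.84413124 295.91993293] [557.13868312 285.01254767]
s [312 285  33  16 296] [327.93243243 289.70608108] [328.92253354 298.95313668] [328.60893486 307.32835679]
s [325 295   9  16 108] [328.80555556 302.96296296] [328.92253354 298.95313668] [328.60893486 307.32835679]
[ 0.4432468  -0.25534022  0.23904542] [-7.04667568 21.27596953  3.92572264] [-0.81597509  0.75457961 -2.80653573]
```

arm_command:
  deltas:
    - [0,0,0,-0.7,2,-1,0.16]
    - [0,0,0,-1.7,5,-1,0.16]
    - [0,0,0,-2.7,8,-1,0.16]
    - [0,0,0,-3.7,11.2,-1,0.16]
    - [0,0,0,-4.7,14.4,-1,0.16]
    - [0,0,0,-5.7,17.5,0,0.16]
    - [0,0,0,-6.6,20,2,0.16]
    - [0,0,0,-7,21.3,4,0.16]

```text
time_s: 6.48
tcp_pos: [0.4565, -0.0295, 0.1978]
ee_rot: [[-0.966, -0.258, -0.0], [-0.258, 0.966, 0.001], [0.0, 0.001, -1.0]]
wrist_force: [-0.3, -0.6, -2.8]
gripper_width: 0.42
gripper_force: 10.2
```

arm_command:
  deltas:
    - [0,0,0,0,0,0,0.16]
    - [0,0,0,0,0,0,0.16]
    - [0,0,0,0,0,0,0.16]
    - [0,0,0,0,0,0,0.16]

```text
time_s: 6.82
tcp_pos: [0.4573, -0.0326, 0.1997]
ee_rot: [[-0.967, -0.255, 0.001], [-0.255, 0.967, -0.0], [-0.001, -0.0, -1.0]]
wrist_force: [0.2, -1.0, -2.2]
gripper_width: 0.42
gripper_force: 10.2
```

```bash
python3 - <<'E'
from h import *
w=capture("wrist");s=capture("scene")
q=sense();R=q["ee_rot"];print(q["tcp_pos"],R,R.T@(np.array([.457,-.0318,.20])-q["tcp_pos"])*100,q["wrist_force"])
print(proj(w,(.457,-.0318,.069)),proj(s,(.457,-.0318,.069)),proj(s,q["tcp_pos"]-[0,0,.079]))
cv2.imwrite("pics/ns.png",np.hstack([cv2.resize(s["pixels"][200:350,255:405],(400,400),interpolation=2),cv2.resize(w["pixels"],(400,300))[:, :].copy() if 0 else cv2.copyMakeBorder(cv2.resize(w["pixels"],(400,300)),0,100,0,0,0)]))
E
```

```text
[ 0.45731301 -0.03266613  0.19990889] [[-9.67077626e-01 -2.54478088e-01  1.32953586e-03]
 [-2.54478017e-01  9.67078533e-01  2.25486285e-04]
 [-1.34314691e-03 -1.20274909e-04 -9.99999091e-01]] [ 0.00821718  0.09172577 -0.00913281] [ 0.72837672  0.06559381 -2.44170582]
[318.89675682 232.63613406] [328.97829523 298.86407551] [329.7785838  279.03410332]
```

View pics/ns.png

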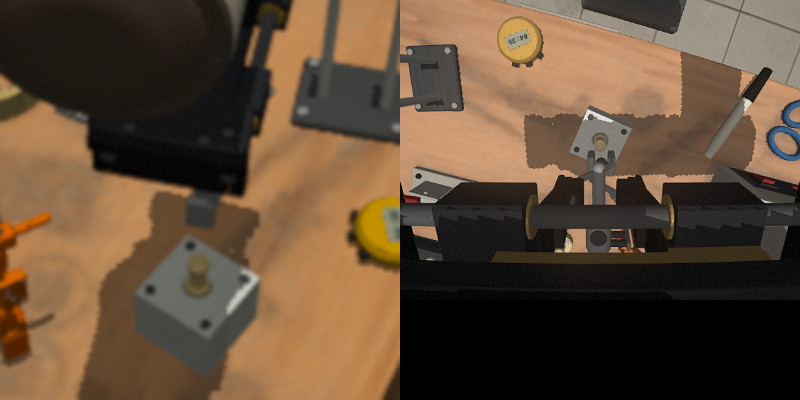

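```bash
python3 - <<'E'
from h import *
w=capture("wrist");P=w["pixels"]
cv2.imwrite("pics/w3.png",np.hstack([cv2.resize(P[190:260,280:360],(400,350),interpolation=2),cv2.resize(capture("scene")["pixels"][265:335,290:370],(400,350),interpolation=2)]))
print(proj(w,(.457,-.0318,.069)),proj(w,(.457,-.0318,.045)))
E
```

```text
[318.8974754  232.49749908] [318.9913338  223.91704383]
```

View pics/w3.png

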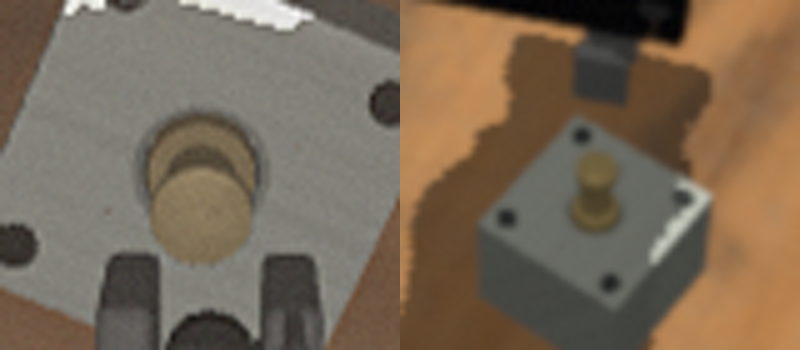

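The adaptor top is centred between the jaws (crop (202,214) against stop centre (208,·)), within about 1 mm. Squeeze.

arm_command:
  deltas:
    - [0,0,0,0,0,0,0.25]
    - [0,0,0,0,0,0,0.32]
    - [0,0,0,0,0,0,0.38]
    - [0,0,0,0,0,0,0.42]
    - [0,0,0,0,0,0,0.44]
    - [0,0,0,0,0,0,0.45]
    - [0,0,0,0,0,0,0.45]
    - [0,0,0,0,0,0,0.45]

```text
time_s: 7.68
tcp_pos: [0.457, -0.0319, 0.1992]
ee_rot: [[-0.967, -0.256, -0.0], [-0.256, 0.967, 0.0], [0.0, 0.0, -1.0]]
wrist_force: [0.5, -0.5, -2.1]
gripper_width: 0.282
gripper_force: 19.6
```

arm_command:
  deltas:
    - [0,0,0,0,0,0.5,0.46]
    - [0,0,0,0,0,1.3,0.46]
    - [0,0,0,0,0,2.1,0.46]
    - [0,0,0,0,0,2.9,0.46]
    - [0,0,0,0,0,3.7,0.46]
    - [0,0,0,0,0,4.2,0.46]
    - [0,0,0,0,0,4.2,0.46]
    - [0,0,0,0,0,4.2,0.46]

```text
time_s: 8.35
tcp_pos: [0.4569, -0.032, 0.1569]
ee_rot: [[-0.967, -0.256, -0.001], [-0.256, 0.967, -0.0], [0.001, -0.0, -1.0]]
wrist_force: [-0.3, -0.6, -1.9]
gripper_width: 0.277
gripper_force: 20.0
```

arm_command:
  deltas:
    - [0,0,0,0,0,0,0.46]
    - [0,0,0,0,0,0.2,0.46]
    - [0,0,0,0,0,0.4,0.46]
    - [0,0,0,0,0,0.4,0.46]
    - [0,0,0,0,0,0.4,0.46]
    - [0,0,0,0,0,0.4,0.46]

```text
time_s: 8.85
tcp_pos: [0.457, -0.0319, 0.1533]
ee_rot: [[-0.967, -0.256, 0.0], [-0.256, 0.967, 0.0], [-0.0, -0.0, -1.0]]
wrist_force: [-0.4, -0.1, -2.3]
gripper_width: 0.273
gripper_force: 20.0
```

```bash
python3 - <<'E'
from h import *
q=sense();print(q["tcp_pos"],q["wrist_force"],q["moment"],q["gripper_force"],q["gripper_width"])
s=capture("scene")["pixels"];w=capture("wrist")["pixels"]
cv2.imwrite("pics/n4.png",np.hstack([cv2.resize(s[245:345,280:380],(400,400),interpolation=2),cv2.resize(w[170:270,270:370],(400,400),interpolation=2)]))
E
```

```text
[ 0.4570174  -0.03193629  0.15334196] [-0.35587544 -0.11322026 -2.27679065] [ 0.08353211 -0.20178623  0.05511078] 20.041199941188097 0.2730619668207522
```

View pics/n4.png

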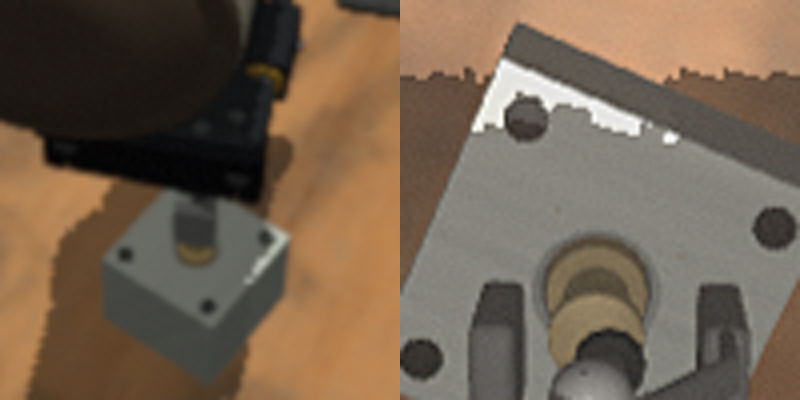

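The jaws stand about 1.7 mm to the image right of the adaptor (611 against 598 in the crop), which is along tool +y. I correct this and go to just above contact.

arm_command:
  deltas:
    - [0,0,0,0,-0.15,0,0.46]
    - [0,0,0,0,-0.15,0.3,0.46]
    - [0,0,0,0,-0.15,0.6,0.46]
    - [0,0,0,0,-0.15,0.9,0.46]
    - [0,0,0,0,-0.15,1.2,0.46]
    - [0,0,0,0,-0.15,1.2,0.46]
    - [0,0,0,0,-0.15,1.2,0.46]
    - [0,0,0,0,-0.15,1.2,0.46]

```text
time_s: 9.62
tcp_pos: [0.4574, -0.0334, 0.1412]
ee_rot: [[-0.967, -0.256, 0.0], [-0.256, 0.967, -0.0], [0.0, -0.0, -1.0]]
wrist_force: [-0.2, -0.6, -2.0]
gripper_width: 0.278
gripper_force: 20.0
```

arm_command:
  deltas:
    - [0,0,0,0,0,0.03,0.46]
    - [0,0,0,0,0,0.07,0.46]
    - [0,0,0,0,0,0.07,0.46]
    - [0,0,0,0,0,0.07,0.46]
    - [0,0,0,0,0,0.07,0.46]

```text
time_s: 10.03
tcp_pos: [0.4574, -0.0334, 0.1406]
ee_rot: [[-0.967, -0.256, 0.0], [-0.256, 0.967, 0.0], [-0.0, -0.0, -1.0]]
wrist_force: [-0.1, 0.6, -1.7]
gripper_width: 0.277
gripper_force: 20.0
```

arm_command:
  deltas:
    - [0,0,0,0,0,0.03,0.46]
    - [0,0,0,0,0,0.07,0.46]
    - [0,0,0,0,0,0.07,0.46]
    - [0,0,0,0,0,0.07,0.46]
    - [0,0,0,0,0,0.07,0.46]

```text
time_s: 10.45
tcp_pos: [0.4574, -0.0334, 0.1399]
ee_rot: [[-0.967, -0.256, 0.0], [-0.256, 0.967, 0.0], [-0.0, 0.0, -1.0]]
wrist_force: [0.8, -0.9, -1.9]
gripper_width: 0.276
gripper_force: 20.0
```

arm_command:
  deltas:
    - [0,0,0,0,0,0.03,0.46]
    - [0,0,0,0,0,0.07,0.46]
    - [0,0,0,0,0,0.07,0.46]
    - [0,0,0,0,0,0.07,0.46]
    - [0,0,0,0,0,0.07,0.46]

```text
time_s: 10.87
tcp_pos: [0.4574, -0.0334, 0.1392]
ee_rot: [[-0.967, -0.256, 0.0], [-0.256, 0.967, -0.0], [-0.0, -0.0, -1.0]]
wrist_force: [-0.0, 0.2, -2.3]
gripper_width: 0.276
gripper_force: 20.0
```

arm_command:
  deltas:
    - [0,0,0,0,0,0.03,0.46]
    - [0,0,0,0,0,0.07,0.46]
    - [0,0,0,0,0,0.07,0.46]
    - [0,0,0,0,0,0.07,0.46]
    - [0,0,0,0,0,0.07,0.46]

```text
time_s: 11.28
tcp_pos: [0.4573, -0.0334, 0.1385]
ee_rot: [[-0.967, -0.256, -0.0], [-0.256, 0.967, 0.0], [0.0, 0.0, -1.0]]
wrist_force: [0.5, -0.1, -2.4]
gripper_width: 0.275
gripper_force: 20.0
```

arm_command:
  deltas:
    - [0,0,0,0,0,0.03,0.46]
    - [0,0,0,0,0,0.07,0.46]
    - [0,0,0,0,0,0.07,0.46]
    - [0,0,0,0,0,0.07,0.46]
    - [0,0,0,0,0,0.07,0.46]

```text
time_s: 11.7
tcp_pos: [0.4574, -0.0334, 0.1378]
ee_rot: [[-0.967, -0.256, 0.0], [-0.256, 0.967, -0.0], [-0.0, -0.0, -1.0]]
wrist_force: [0.4, -0.7, -1.3]
gripper_width: 0.279
gripper_force: 20.0
```

arm_command:
  deltas:
    - [0,0,0,0,0,0.03,0.46]
    - [0,0,0,0,0,0.06,0.46]
    - [0,0,0,0,0,0.06,0.46]
    - [0,0,0,0,0,0.06,0.46]
    - [0,0,0,0,0,0.06,0.46]

```text
time_s: 12.12
tcp_pos: [0.4574, -0.0334, 0.1372]
ee_rot: [[-0.967, -0.256, 0.0], [-0.256, 0.967, 0.0], [-0.0, -0.0, -1.0]]
wrist_force: [-0.4, 0.1, -2.5]
gripper_width: 0.277
gripper_force: 20.0
```

arm_command:
  deltas:
    - [0,0,0,0,0,0.03,0.46]
    - [0,0,0,0,0,0.06,0.46]
    - [0,0,0,0,0,0.06,0.46]
    - [0,0,0,0,0,0.06,0.46]
    - [0,0,0,0,0,0.06,0.46]

```text
time_s: 12.53
tcp_pos: [0.4574, -0.0334, 0.1365]
ee_rot: [[-0.967, -0.256, 0.0], [-0.256, 0.967, -0.0], [-0.0, -0.0, -1.0]]
wrist_force: [0.4, 1.0, -2.2]
gripper_width: 0.273
gripper_force: 20.0
```

arm_command:
  deltas:
    - [0,0,0,0,0,0.03,0.46]
    - [0,0,0,0,0,0.06,0.46]
    - [0,0,0,0,0,0.06,0.46]
    - [0,0,0,0,0,0.06,0.46]
    - [0,0,0,0,0,0.06,0.46]

```text
time_s: 12.95
tcp_pos: [0.4574, -0.0334, 0.136]
ee_rot: [[-0.967, -0.256, 0.0], [-0.256, 0.967, 0.0], [-0.0, 0.0, -1.0]]
wrist_force: [-0.1, 0.4, -1.3]
gripper_width: 0.276
gripper_force: 20.0
```

arm_command:
  deltas:
    - [0,0,0,0,0,0.03,0.46]
    - [0,0,0,0,0,0.07,0.46]
    - [0,0,0,0,0,0.07,0.46]
    - [0,0,0,0,0,0.07,0.46]
    - [0,0,0,0,0,0.07,0.46]

```text
time_s: 13.37
tcp_pos: [0.4573, -0.0334, 0.1352]
ee_rot: [[-0.967, -0.256, -0.0], [-0.256, 0.967, -0.0], [0.0, 0.0, -1.0]]
wrist_force: [-0.0, -0.6, -1.4]
gripper_width: 0.273
gripper_force: 20.0
```

arm_command:
  deltas:
    - [0,0,0,0,0,0.03,0.46]
    - [0,0,0,0,0,0.07,0.46]
    - [0,0,0,0,0,0.07,0.46]
    - [0,0,0,0,0,0.07,0.46]
    - [0,0,0,0,0,0.07,0.46]

```text
time_s: 13.78
tcp_pos: [0.4574, -0.0334, 0.1346]
ee_rot: [[-0.967, -0.256, 0.0], [-0.256, 0.967, 0.0], [-0.0, 0.0, -1.0]]
wrist_force: [0.2, 1.2, -1.7]
gripper_width: 0.279
gripper_force: 20.0
```

arm_command:
  deltas:
    - [0,0,0,0,0,0.03,0.46]
    - [0,0,0,0,0,0.07,0.46]
    - [0,0,0,0,0,0.07,0.46]
    - [0,0,0,0,0,0.07,0.46]
    - [0,0,0,0,0,0.07,0.46]

```text
time_s: 14.2
tcp_pos: [0.4574, -0.0334, 0.1339]
ee_rot: [[-0.967, -0.256, 0.0], [-0.256, 0.967, -0.0], [-0.0, -0.0, -1.0]]
wrist_force: [-0.5, -0.0, -1.4]
gripper_width: 0.268
gripper_force: 20.0
```

arm_command:
  deltas:
    - [0,0,0,0,0,0.03,0.46]
    - [0,0,0,0,0,0.07,0.46]
    - [0,0,0,0,0,0.07,0.46]
    - [0,0,0,0,0,0.07,0.46]
    - [0,0,0,0,0,0.07,0.46]

```text
time_s: 14.62
tcp_pos: [0.4574, -0.0334, 0.1332]
ee_rot: [[-0.967, -0.256, -0.0], [-0.256, 0.967, -0.0], [0.0, -0.0, -1.0]]
wrist_force: [-0.3, -0.6, -1.4]
gripper_width: 0.283
gripper_force: 20.0
```

arm_command:
  deltas:
    - [0,0,0,0,0,0.03,0.46]
    - [0,0,0,0,0,0.07,0.46]
    - [0,0,0,0,0,0.07,0.46]
    - [0,0,0,0,0,0.07,0.46]
    - [0,0,0,0,0,0.07,0.46]

```text
time_s: 15.03
tcp_pos: [0.4574, -0.0334, 0.1325]
ee_rot: [[-0.967, -0.256, 0.0], [-0.256, 0.967, -0.0], [-0.0, -0.0, -1.0]]
wrist_force: [-0.1, 0.1, -1.6]
gripper_width: 0.269
gripper_force: 20.0
```

arm_command:
  deltas:
    - [0,0,0,0,0,0.03,0.46]
    - [0,0,0,0,0,0.07,0.46]
    - [0,0,0,0,0,0.07,0.46]
    - [0,0,0,0,0,0.07,0.46]
    - [0,0,0,0,0,0.07,0.46]

```text
time_s: 15.45
tcp_pos: [0.4574, -0.0334, 0.1318]
ee_rot: [[-0.967, -0.256, -0.0], [-0.256, 0.967, -0.0], [0.0, -0.0, -1.0]]
wrist_force: [-0.0, 0.9, -1.1]
gripper_width: 0.271
gripper_force: 20.0
```

arm_command:
  deltas:
    - [0,0,0,0,0,0.03,0.46]
    - [0,0,0,0,0,0.07,0.46]
    - [0,0,0,0,0,0.07,0.46]
    - [0,0,0,0,0,0.07,0.46]
    - [0,0,0,0,0,0.07,0.46]

```text
time_s: 15.87
tcp_pos: [0.4573, -0.0334, 0.131]
ee_rot: [[-0.967, -0.256, -0.0], [-0.256, 0.967, -0.0], [0.0, -0.0, -1.0]]
wrist_force: [0.6, -0.5, -0.6]
gripper_width: 0.275
gripper_force: 20.0
```

arm_command:
  deltas:
    - [0,0,0,0,0,0.03,0.46]
    - [0,0,0,0,0,0.06,0.46]
    - [0,0,0,0,0,0.06,0.46]
    - [0,0,0,0,0,0.06,0.46]
    - [0,0,0,0,0,0.06,0.46]

```text
time_s: 16.28
tcp_pos: [0.4574, -0.0334, 0.1305]
ee_rot: [[-0.967, -0.256, 0.0], [-0.256, 0.967, 0.0], [-0.0, -0.0, -1.0]]
wrist_force: [0.1, -0.1, -0.7]
gripper_width: 0.272
gripper_force: 20.0
```

arm_command:
  deltas:
    - [0,0,0,0,0,0.03,0.46]
    - [0,0,0,0,0,0.06,0.46]
    - [0,0,0,0,0,0.06,0.46]
    - [0,0,0,0,0,0.06,0.46]
    - [0,0,0,0,0,0.06,0.46]

```text
time_s: 16.7
tcp_pos: [0.4576, -0.0334, 0.1302]
ee_rot: [[-0.967, -0.256, 0.001], [-0.256, 0.967, 0.0], [-0.001, -0.0, -1.0]]
wrist_force: [-1.6, 0.3, 3.4]
gripper_width: 0.278
gripper_force: 20.0
```

arm_command:
  deltas:
    - [0,0,0,0,0,0.02,0.46]
    - [0,0,0,0,0,0.03,0.46]
    - [0,0,0,0,0,0.03,0.46]
    - [0,0,0,0,0,0.03,0.46]
    - [0,0,0,0,0,0.03,0.46]

```text
time_s: 17.12
tcp_pos: [0.4577, -0.0334, 0.1299]
ee_rot: [[-0.967, -0.256, 0.001], [-0.256, 0.967, -0.0], [-0.001, -0.0, -1.0]]
wrist_force: [0.8, 0.2, 4.5]
gripper_width: 0.273
gripper_force: 20.0
```

arm_command:
  deltas:
    - [0,0,0,0,0,0.02,0.46]
    - [0,0,0,0,0,0.04,0.46]
    - [0,0,0,0,0,0.04,0.46]
    - [0,0,0,0,0,0.04,0.46]
    - [0,0,0,0,0,0.04,0.46]

```text
time_s: 17.53
tcp_pos: [0.4579, -0.0334, 0.1298]
ee_rot: [[-0.967, -0.256, 0.001], [-0.256, 0.967, -0.0], [-0.001, -0.0, -1.0]]
wrist_force: [-1.1, 0.0, 6.0]
gripper_width: 0.276
gripper_force: 20.0
```

arm_command:
  deltas:
    - [0,0,0,0,0,0.02,0.46]
    - [0,0,0,0,0,0.04,0.46]
    - [0,0,0,0,0,0.04,0.46]
    - [0,0,0,0,0,0.04,0.46]
    - [0,0,0,0,0,0.04,0.46]

```text
time_s: 17.95
tcp_pos: [0.458, -0.0334, 0.1296]
ee_rot: [[-0.967, -0.256, 0.002], [-0.256, 0.967, -0.0], [-0.002, -0.001, -1.0]]
wrist_force: [-1.1, -0.1, 7.7]
gripper_width: 0.282
gripper_force: 20.0
```

About 9.9 N on the stiff spring. I let the jaws close.

arm_command:
  deltas:
    - [0,0,0,0,0,0,0.42]
    - [0,0,0,0,0,0,0.38]
    - [0,0,0,0,0,0,0.34]
    - [0,0,0,0,0,0,0.31]
    - [0,0,0,0,0,0,0.29]
    - [0,0,0,0,0,0,0.28]
    - [0,0,0,0,0,0,0.28]
    - [0,0,0,0,0,0,0.28]

```text
time_s: 18.62
tcp_pos: [0.4581, -0.0334, 0.1296]
ee_rot: [[-0.967, -0.256, 0.002], [-0.256, 0.967, -0.0], [-0.002, -0.001, -1.0]]
wrist_force: [-0.4, -0.1, 8.5]
gripper_width: 0.366
gripper_force: 13.2
```

arm_command:
  deltas:
    - [0,0,0,0,0,0,0.27]
    - [0,0,0,0,0,0,0.27]
    - [0,0,0,0,0,0,0.27]

```text
time_s: 18.87
tcp_pos: [0.4581, -0.0334, 0.1296]
ee_rot: [[-0.967, -0.256, 0.002], [-0.257, 0.967, -0.0], [-0.002, -0.001, -1.0]]
wrist_force: [-1.2, -0.5, 8.2]
gripper_width: 0.364
gripper_force: 10.9
```

arm_command:
  deltas:
    - [0,0,0,0,0,0,0.264]
    - [0,0,0,0,0,0,0.258]
    - [0,0,0,0,0,0,0.258]
    - [0,0,0,0,0,0,0.258]
    - [0,0,0,0,0,0,0.258]

```text
time_s: 19.28
tcp_pos: [0.4582, -0.0334, 0.1296]
ee_rot: [[-0.967, -0.256, 0.002], [-0.256, 0.967, -0.0], [-0.002, -0.001, -1.0]]
wrist_force: [-0.5, -0.3, 7.0]
gripper_width: 0.371
gripper_force: 8.8
```

arm_command:
  deltas:
    - [0,0,0,0,0,-0.15,0.258]
    - [0,0,0,0,0,-0.4,0.258]
    - [0,0,0,0,0,-0.8,0.258]
    - [0,0,0,0,0,-1.3,0.258]
    - [0,0,0,0,0,-1.9,0.258]
    - [0,0,0,0,0,-2.6,0.258]
    - [0,0,0,0,0,-3.3,0.258]
    - [0,0,0,0,0,-4,0.258]

```text
time_s: 19.95
tcp_pos: [0.4571, -0.0334, 0.1694]
ee_rot: [[-0.967, -0.256, -0.0], [-0.256, 0.967, 0.0], [0.0, 0.0, -1.0]]
wrist_force: [1.1, -0.1, -2.9]
gripper_width: 0.373
gripper_force: 8.7
```

arm_command:
  deltas:
    - [0,0,0,0,0,-1,0.258]
    - [0,0,0,0,0,-2,0.258]
    - [0,0,0,0,0,-3,0.258]
    - [0,0,0,0,0,-4,0.258]
    - [0,0,0,0,0,-5,0.258]
    - [0,0,0,0,0,-6,0.258]
    - [0,0,0,0,0,-6,0.258]
    - [0,0,0,0,0,-6,0.258]

```text
time_s: 20.62
tcp_pos: [0.4574, -0.0333, 0.2292]
ee_rot: [[-0.967, -0.256, 0.001], [-0.256, 0.967, 0.001], [-0.001, 0.0, -1.0]]
wrist_force: [-0.2, 0.3, -3.1]
gripper_width: 0.373
gripper_force: 8.7
```

```bash
python3 - <<'E'
from h import *
q=sense();R=q["ee_rot"];print(q["tcp_pos"],R,q["wrist_force"],q["gripper_force"],q["gripper_width"])
print("to above stand",R.T@(np.array([.4438,-.2558,.26])-q["tcp_pos"])*100)
s=capture("scene");p=q["tcp_pos"]-[0,0,.079];u=proj(s,p).astype(int);x,y=u;print(u)
w=capture("wrist")["pixels"]
cv2.imwrite("pics/l5.png",np.hstack([cv2.resize(s["pixels"][y-40:y+60,x-50:x+50],(400,400),interpolation=2),cv2.resize(w[200:400,220:420],(400,400),interpolation=2)]))
E
```

```text
[ 0.45736466 -0.03326244  0.22924835] [[-9.66733787e-01 -2.55781660e-01  1.23574430e-03]
 [-2.55780894e-01  9.66734492e-01  7.45452599e-04]
 [-1.38530974e-03  4.04574432e-04 -9.99998959e-01]] [-0.21285379  0.30879529 -3.08083477] 8.695912063121796 0.3726007218120645
to above stand [  6.99916668 -21.16527021  -3.09342715]
[330 266]
```

View pics/l5.png

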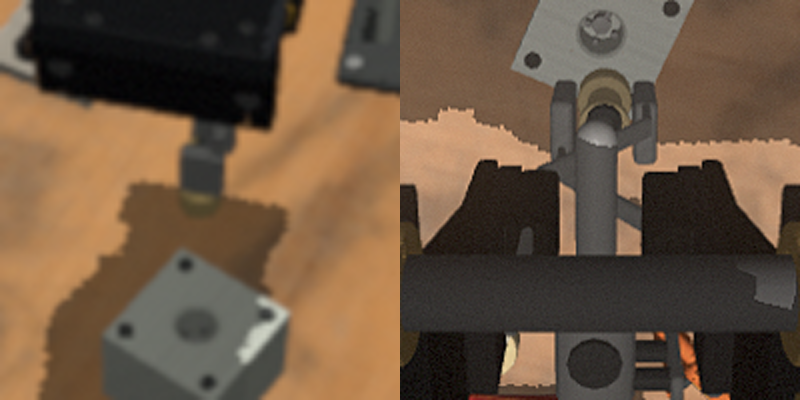

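The picture shows the adaptor held straight in the jaws, below the stop, with the nest empty. Now back to the stand.

arm_command:
  deltas:
    - [0,0,0,0,0,-2,0.258]
    - [0,0,0,0.7,-2,-4,0.258]
    - [0,0,0,1.7,-5,-5,0.258]
    - [0,0,0,2.7,-8,-5,0.258]
    - [0,0,0,3.7,-11,-5,0.258]
    - [0,0,0,4.7,-14,-5,0.258]
    - [0,0,0,5.6,-17,-5,0.258]
    - [0,0,0,6.4,-19.5,-5,0.258]

```text
time_s: 21.38
tcp_pos: [0.4446, -0.24, 0.2778]
ee_rot: [[-0.967, -0.255, -0.002], [-0.255, 0.967, 0.0], [0.002, 0.001, -1.0]]
wrist_force: [0.9, 0.4, -2.7]
gripper_width: 0.367
gripper_force: 8.7
```

arm_command:
  deltas:
    - [0,0,0,0.4,-1.2,0,0.258]
    - [0,0,0,0.6,-1.7,0,0.258]
    - [0,0,0,0.6,-1.7,0,0.258]
    - [0,0,0,0.6,-1.7,0,0.258]
    - [0,0,0,0.6,-1.7,0,0.258]
    - [0,0,0,0.6,-1.7,0,0.258]

```text
time_s: 21.88
tcp_pos: [0.4441, -0.2553, 0.2788]
ee_rot: [[-0.966, -0.257, 0.0], [-0.257, 0.966, 0.0], [-0.0, 0.0, -1.0]]
wrist_force: [0.3, 0.6, -2.8]
gripper_width: 0.375
gripper_force: 8.7
```

```bash
python3 - <<'E'
from h import *
q=sense();R=q["ee_rot"];print(q["tcp_pos"],q["wrist_force"],q["gripper_force"],q["gripper_width"])
print(R.T@(np.array([.4438,-.2558,.1093])-q["tcp_pos"])*100)
w=capture("wrist")
for p in((.4445,-.2562,.142),):print(proj(w,p))
E
```

```text
[ 0.44405183 -0.25531978  0.27876589] [ 0.33413215  0.59650309 -2.8358038 ] 8.66086045280099 0.37511992917832365
[ 0.03779426 -0.04246365 16.94658083]
[316.14067334 230.91043998]
```

Lower into the notches, slowly at the end.

arm_command:
  deltas:
    - [0,0,0,0,-0.04,2,0.258]
    - [0,0,0,0,-0.04,4.5,0.258]
    - [0,0,0,0,-0.04,7,0.258]
    - [0,0,0,0,-0.04,9.5,0.258]
    - [0,0,0,0,-0.04,12,0.258]
    - [0,0,0,0,-0.04,14,0.258]
    - [0,0,0,0,-0.04,15,0.258]
    - [0,0,0,0,-0.04,15,0.258]

```text
time_s: 22.6
tcp_pos: [0.4428, -0.2558, 0.1267]
ee_rot: [[-0.967, -0.256, -0.005], [-0.256, 0.967, 0.001], [0.004, 0.003, -1.0]]
wrist_force: [-0.5, 0.4, -2.2]
gripper_width: 0.375
gripper_force: 8.7
```

arm_command:
  deltas:
    - [0,0,0,0,0,0.2,0.258]
    - [0,0,0,0,0,0.5,0.258]
    - [0,0,0,0,0,0.8,0.258]
    - [0,0,0,0,0,1.1,0.258]
    - [0,0,0,0,0,1.4,0.258]
    - [0,0,0,0,0,1.4,0.258]
    - [0,0,0,0,0,1.4,0.258]
    - [0,0,0,0,0,1.4,0.258]

```text
time_s: 23.27
tcp_pos: [0.4442, -0.2567, 0.1149]
ee_rot: [[-0.967, -0.256, 0.0], [-0.256, 0.967, -0.0], [-0.0, -0.0, -1.0]]
wrist_force: [0.0, -0.2, -2.7]
gripper_width: 0.373
gripper_force: 8.7
```

arm_command:
  deltas:
    - [0,0,0,0,0,0.2,0.258]
    - [0,0,0,0,0,0.4,0.258]
    - [0,0,0,0,0,0.4,0.258]
    - [0,0,0,0,0,0.4,0.258]
    - [0,0,0,0,0,0.4,0.258]

```text
time_s: 23.68
tcp_pos: [0.444, -0.2567, 0.1107]
ee_rot: [[-0.967, -0.256, -0.0], [-0.256, 0.967, -0.0], [0.0, -0.0, -1.0]]
wrist_force: [0.8, -1.1, -3.2]
gripper_width: 0.371
gripper_force: 8.7
```

arm_command:
  deltas:
    - [0,0,0,0,0,0.06,0.258]
    - [0,0,0,0,0,0.12,0.258]
    - [0,0,0,0,0,0.12,0.258]
    - [0,0,0,0,0,0.12,0.258]
    - [0,0,0,0,0,0.12,0.258]

```text
time_s: 24.1
tcp_pos: [0.4442, -0.2567, 0.1098]
ee_rot: [[-0.967, -0.256, 0.0], [-0.256, 0.967, -0.0], [-0.0, -0.0, -1.0]]
wrist_force: [-0.5, 0.9, -0.4]
gripper_width: 0.375
gripper_force: 8.6
```

arm_command:
  deltas:
    - [0,0,0,0,0,0.03,0.258]
    - [0,0,0,0,0,0.03,0.258]
    - [0,0,0,0,0,0.03,0.258]

```text
time_s: 24.35
tcp_pos: [0.4442, -0.2567, 0.1097]
ee_rot: [[-0.967, -0.256, 0.001], [-0.256, 0.967, -0.0], [-0.0, -0.0, -1.0]]
wrist_force: [-1.2, 1.1, 3.2]
gripper_width: 0.375
gripper_force: 8.7
```

arm_command:
  deltas:
    - [0,0,0,0,0,0,0.24]
    - [0,0,0,0,0,0,0.2]
    - [0,0,0,0,0,0,0.15]
    - [0,0,0,0,0,0,0.1]
    - [0,0,0,0,0,0,0.0]
    - [0,0,0,0,0,0,-0.2]
    - [0,0,0,0,0,0,-0.5]
    - [0,0,0,0,0,0,-0.6]

```text
time_s: 25.02
tcp_pos: [0.4441, -0.2567, 0.1092]
ee_rot: [[-0.967, -0.256, 0.0], [-0.256, 0.967, -0.0], [0.0, -0.0, -1.0]]
wrist_force: [-0.5, 0.2, 0.9]
gripper_width: 0.644
gripper_force: 0.0
```

```bash
python3 - <<'E'
from h import *
q=sense();print(q["tcp_pos"],q["wrist_force"],q["gripper_force"],q["gripper_width"])
w=capture("wrist");print(proj(w,(.4445,-.2562,.1495)))
P=w["pixels"];g=cv2.cvtColor(P,6)
c=capture("scene")["pixels"];cv2.imwrite("pics/s6.png",c)
E
```

```text
[ 0.44405292 -0.2566706   0.10923339] [-0.45596235  0.16790532  0.88716025] 0.0 0.644045933557907
[315.23973903 390.05966935]
```

Released; open and rise straight up.

arm_command:
  deltas:
    - [0,0,0,0,0,0,-1]
    - [0,0,0,0,0,0,-1]
    - [0,0,0,0,0,-1,-1]
    - [0,0,0,0,0,-3,-1]
    - [0,0,0,0,0,-6,-1]
    - [0,0,0,0,0,-10,-1]
    - [0,0,0,0,0,-14,-1]
    - [0,0,0,0,0,-18,-1]

```text
time_s: 25.78
tcp_pos: [0.4434, -0.2566, 0.2921]
ee_rot: [[-0.967, -0.256, 0.001], [-0.256, 0.967, -0.0], [-0.0, -0.001, -1.0]]
wrist_force: [2.1, -0.3, 0.3]
gripper_width: 0.998
gripper_force: 0.0
```

arm_command:
  deltas:
    - [0,0,0,0,0,-2,-1]
    - [0,0,0,0,0,-3,-1]
    - [0,0,0,0,0,-3,-1]
    - [0,0,0,0,0,-3,-1]
    - [0,0,0,0,0,-3,-1]

```text
time_s: 26.2
tcp_pos: [0.4431, -0.2562, 0.3171]
ee_rot: [[-0.967, -0.256, -0.004], [-0.256, 0.967, 0.002], [0.003, 0.003, -1.0]]
wrist_force: [0.1, -0.0, -0.7]
gripper_width: 0.998
gripper_force: 0.0
```

```bash
python3 - <<'E'
from h import *
q=sense();print(q["tcp_pos"],q["wrist_force"],q["gripper_width"])
t0=cv2.imread("pics/top0.png");t=capture("top");w=capture("wrist")
# compare with the start: bar row/pixels around the seat, top and scene views
for nm,a,b,(x0,y0,x1,y1) in(("top",t0,t["pixels"],(417,248,440,292)),("scene",cv2.imread("pics/scene0.png"),capture("scene")["pixels"],(370,175,420,192))):
    A=cv2.cvtColor(a[y0:y1,x0:x1],6).astype(np.float32);B=cv2.cvtColor(b[y0:y1,x0:x1],6).astype(np.float32)
    print(nm,cv2.phaseCorrelate(A,B),np.abs(A-B).mean())
h=cv2.cvtColor(capture("scene")["pixels"],40)[195:250,365:420];m=cv2.inRange(h,(15,90,60),(35,255,255));ys,xs=np.nonzero(m);print("brass",len(xs),xs.mean()+365 if len(xs) else 0,ys.mean()+195 if len(xs) else 0)
s=capture("scene");print(proj(s,(.4445,-.2562,.02)))
E
```

```text
[ 0.44309306 -0.25618829  0.31713014] [ 0.11573121 -0.04269108 -0.66880968] 0.998021382779701
top ((-0.38523342804882965, 0.6164174966680775), 0.5786622391806708) 44.992096
scene ((0.03652644782055958, -0.06528769109282706), 0.9321327622731527) 11.30353
brass 640 388.4796875 215.3625
[386.85856993 231.93364264]
```

```bash
python3 -c "
from station import finish_job
print(finish_job())"
```

```text
the job is handed in; nothing more can be done
None
```

The job is handed in, but no verdict came back: I pressed the adaptor onto the stiff spring with about 10 N, clamped it, drew it out and hung the tweezers back with the bar in its starting position, though I did not check the adaptor in the jaws again after letting go.

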